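Pull a relay module that may be locked

TASK

Pull the yellow relay module straight up out of the grey distribution box and put it down, without dropping it, inside the red tray. It always sits snug in a spring catch, and it may also be locked by the round black knob beside it, which looks the same either way: if a firm pull of about 20 N does not bring it out, do not force it, but turn the knob about a fifth of a turn clockwise and pull again. Leave the loose tools and parts around on the bench where they are.

Things in the scene. Friction and masses are not known exactly. Their poses are not given: they have to be found in the camera images.
- box: Grey power distribution box fixed to the bench, 130 mm (its x) by 165 mm (its y) by 60 mm high, turned by up to 0.45 rad. Origin under its centre; z up. On its flat top stand only the relay module (at y = -50 mm, 40 mm high), the round knob (at y = +15 mm, 30 mm high) and a row of fuses 7 mm high at y = +60 mm.
- module_head (a point): Centre of the yellow head of the relay module (about 150 g). The head is 44 mm along x, 40 mm along y, 40 mm high; seated, its underside rests on the box's top, this point 20 mm above that, its axes those of the box. Below the head a black plug, 30 x 24 mm and 30 mm deep, sits in the socket; its lower end is 50 mm below this point.
- socket (a point): Middle of the box's socket mouth, in the box's top face. The plug has 1.5 mm play sideways; a lift of 35 mm clears it. Spring catches inside need some 7 to 15 N of upward pull over the first 3 mm, then let go. If locked, the module lifts about 3 mm and meets a solid stop: 20 N of pull with under 6 mm of lift means locked.
- knob_grip (a point): On the axis of the round black knob, 17 mm above the box's top, at grip height (it does not turn with the knob). Knob: 34 mm across, 30 mm high, turns endlessly, friction 0.06 N m, stays where left, no mark shows its angle. About half of the starts are locked. A clockwise turn (from above) of 0.8 to 1.5 rad, best 1.15, frees a locked module; it mostly locks a free one.
- tray: Red open tray fixed to the bench, 120 mm (its x) by 170 mm (its y), walls 4 mm thick and 30 mm high, floor 4 mm above the bench. Origin under its centre; z up. It holds a small old black relay (28 x 28 x 26 mm) at about y = +55 mm; the rest is empty.
- pliers_near_mid (a point): Middle of orange-handled pliers lying on the bench near the robot, 150 mm long, 18 mm thick.
- pliers_far_mid (a point): Middle of orange-handled pliers lying on the far side of the bench, 150 mm long, 18 mm thick.
- screwdriver_grip (a point): Handle of a red screwdriver, 200 mm long, lying between the box and the tray.
- connector_mid (a point): Centre of a loose grey cable connector housing, 70 x 34 x 28 mm.
- jar_mid (a point): Centre of a jar of fuses, 60 mm in diameter, 75 mm high.
- can_mid (a point): Centre of a blue spray can, 56 mm in diameter, 150 mm high.

How it is judged:
By the outcome, as a careful person would: the job done as asked, in the order asked, and still so for the second after the job is handed in, with the robot touching nothing.
It also fails if it takes over 64 s, if anything falls off the work surface, if the arm or the gripper's body presses on something with over 40 N, if the wrist force passes 120 N, or if a joint passes its speed limit or range.

ROBOT

A 7-joint arm with a two-finger parallel gripper is mounted at the origin on the work surface. World frame = base frame: x ahead of the robot, y to its left, z up, the work surface at z = 0. Lengths are in m, angles in rad, forces in N, time in s.
With the tool pointing down it reaches from about 0.425 to 0.875 m from the base axis. Payload 4.7 kg.
Tool frame: the origin (TCP) lies at the very end of the fingers, on their centre line; the grasp point (between the pads) lies 19 mm behind it (grip_point_offset is the distance from the TCP to the grasp point, in m); x points along the fingers, z is the direction in which the jaws open and shut, and the axes are right-handed (so a half turn about x gives the same grasp; the last joint's range is limited). The gripper opens to 87 mm and grips with 3 to 60 N. Pads are 19 mm wide; open, the fingers measure 117 mm over their backs; the gripper's body (75 mm by 190 mm) begins 51 mm behind the grasp point.
Start: joints at [-1.118, 0.321, -0.07, 1.45, 0.023, 1.371, -0.057], TCP at [0.276, 0.588, 0.223] pointing down, gripper open.
Joint ranges: [-2.86, 2.86], [-0.3, 2.09], [-1.38, 1.24], [0.06, 2.45], [-1.56, 4.7], [0.09, 2.05], [-2.69, 2.69]. Speed limits (rad/s): [2.57, 2.57, 3.14, 3.14, 3.14, 3.14, 3.14].

INTERFACE

Orientations are given as a rotation vector (axis times angle).
In Python, from bench import get_state, get_image, calibration, close_job, grip_point_offset gives the robot as it stands.
- The arm moves only by the tool play_rows, never from a script. Its argument "targets" is a list of rows, each an object with "claw": the closure, from 0 (fully open) to 1 (shut); "linear": the shift along the tool's x, y, z as a fraction of full scale, a list of three; "rotation": the turn, a rotation vector about the tool's x, y, z as a fraction of full scale, a list of three. In form: [{"claw": claw, "linear": [x, y, z], "rotation": [wx, wy, wz]}, ...]. A call has 1 to 10 rows; each row shifts and turns the pose as measured when the row begins, along the tool's axes as they then stand; what a row does not reach is not made up. Full scale, the value 1, is 2.5 cm for a shift and 90 degrees for a turn. A row lasts 1/12 s, in which the tool goes at most 41.7 mm and 7.16 degrees, less where a joint would pass 70% of its speed; a pose out of reach is approached as far as the arm can. A call with a number of a shift or a turn outside -1 to 1 is refused whole. A call with a gripper value outside its range is refused whole. The fingers move at their own pace and stop on an object; "newtons" is the grip in N (left out, the last holds). Time passes only in rows, so rows that do not move let the fingers close. It gives the time, the measured TCP pose, the force and the opening at its end, in the units of the state.
- get_state(): the state, without advancing time (a new reading comes with each control period).
- get_image(name): name is "side" or "top" or "wrist"; returns the picture (400x640x3 uint8, blue, green, red); there is no depth.
- calibration(name): a dict with "fx", "fy", "cx", "cy" (pixels), "rvec" (rotation vector, rad) and "tvec" (3), from world to camera coordinates, as OpenCV has them; the wrist camera has in their place "hand_eye" (4x4, takes a point from camera to tool coordinates, whose origin is the TCP and whose axes are the tool frame's). Camera axes: x right, y down, z forward; pixel columns grow to the right and rows downward; lengths in m; the calibration is good to about 2 mm. A picture is of the moment at which its call begins: read the wrist's pose just before it. calibration takes no time and is no camera call.
- close_job(): hands the job in, once; it reports no verdict.
The state is a dict: "time": time; "joint_positions": joint angles; "qd": joint speeds; "joint_torque": joint torques, N m; "position": TCP position; "tool_rot": TCP orientation; "ft_force": force on the tool from outside, world axes, zero at the start; "torque": the same for the moment, N m; "grip_width": opening from 0.0 (shut) to 1.0 (fully open).
Only numpy, scipy, OpenCV 4.12 (cv2) and the standard library are available. Lean on these libraries where they do the work, as an engineer would, in place of code of your own. Each camera call takes 0.05 s, during which the arm holds its last target. There are 200 camera calls.

## Working session

There is one attempt and no reset: what is moved stays moved. The work goes in short steps, Python scripts to look and compute and a tool call to move; the robot and the scene stay as the last step left them, time stands still between calls to the robot, and variables do not carry over. Pictures are saved under pics/ and viewed, about 8 in all and at most 12, crops included, and the job is handed in when it is done.

Besides the shell and the picture viewer there is one more tool, called after "Call:" as name([rows], argument=value, ...), one row to a line, values as JSON. play_rows: Moves the arm, as the interface text tells. Shift numbers are shares of 2.5 cm and turn numbers shares of 90 degrees, none past 1 either way. Its arguments: {"type":"object","properties":{"targets":{"type":"array"},"newtons":{"type":"number"}},"required":["targets"]}

```bash
mkdir -p pics; ls
python3 - <<'E'
from bench import *
import cv2
s=get_state();print(s)
for n in("top","side"):
    cv2.imwrite(f"pics/{n}0.png",get_image(n));print(n,calibration(n))
print(calibration("wrist"),grip_point_offset if not callable(grip_point_offset) else grip_point_offset())
E
```

```text
pics
{'time': 0.0, 'joint_positions': array([-1.11790266,  0.32184622, -0.07011901,  1.45167539,  0.02260207,
        1.37079172, -0.05691837]), 'qd': array([-0.00057193, -0.00078659,  0.00122157, -0.00029543, -0.00046243,
       -0.00090385,  0.00110863]), 'joint_torque': array([-7.92085621e-05, -4.91299760e+01, -4.03940929e-01, -3.12528670e+01,
       -6.38210122e-02,  4.38462349e-02,  1.83838997e-04]), 'position': array([0.27594214, 0.58790796, 0.22144651]), 'tool_rot': array([-0.88135419,  1.38700781,  0.87953069]), 'ft_force': array([-0.79446217,  0.14313585, -0.96343327]), 'torque': array([ 0.00628707, -0.05822956, -0.00828251]), 'grip_width': 0.9998989182844873}
top {'fx': 385.4707367903499, 'fy': 385.4707367903499, 'cx': 320.0335129315117, 'cy': 191.04823740272317, 'rvec': array([ 2.13297779, -2.13706126,  0.15664176]), 'tvec': array([0.0788565 , 0.58158849, 0.88587645])}
side {'fx': 404.7447325796877, 'fy': 404.7447325796877, 'cx': 314.39138146588283, 'cy': 194.13176776637337, 'rvec': array([ 2.10019507, -0.73261801,  0.3547455 ]), 'tvec': array([-0.38588456,  0.30645956,  0.7061826 ])}
{'fx': 296.6646315420525, 'fy': 296.6646315420525, 'cx': 314.0598489348237, 'cy': 203.22836178351452, 'hand_eye': array([[-4.32374053e-04, -2.95832346e-01,  9.55239779e-01,
        -1.62470804e-01],
       [-5.19985674e-04, -9.55239673e-01, -2.95832549e-01,
         8.12805854e-02],
       [ 9.99999771e-01, -6.24621318e-04,  2.59192268e-04,
        -8.15169163e-04],
       [ 0.00000000e+00,  0.00000000e+00,  0.00000000e+00,
         1.00000000e+00]])} 0.0187
```

View pics/top0.png

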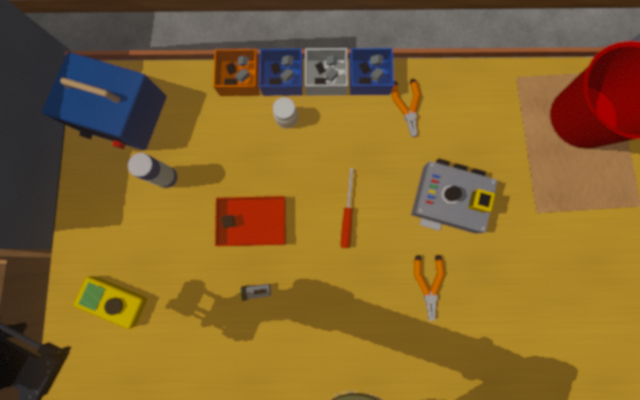

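View pics/side0.png

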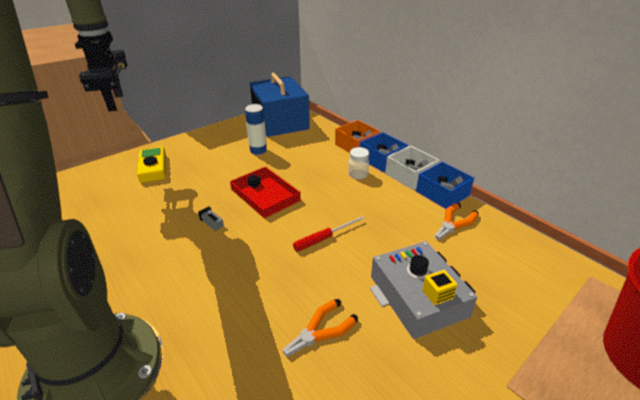

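```bash
cat > h.py <<'E'
from bench import *
import numpy as np, cv2
from scipy.spatial.transform import Rotation as R
def cam(name,s=None):
    c=calibration(name);K=np.array([[c['fx'],0,c['cx']],[0,c['fy'],c['cy']],[0,0,1]])
    if name=='wrist':
        H=np.array(c['hand_eye']);T=np.eye(4);T[:3,:3]=R.from_rotvec(s['tool_rot']).as_matrix();T[:3,3]=s['position']
        M=T@H;return K,M[:3,:3],M[:3,3]
    r=R.from_rotvec(c['rvec']).as_matrix();return K,r.T,-r.T@c['tvec']
def cast(C,uv,z):
    K,r,o=C;d=r@np.linalg.solve(K,[uv[0],uv[1],1.]);return o+d*(z-o[2])/d[2]
def blobs(mask,amin=60):
    cs,_=cv2.findContours(mask.astype('uint8'),cv2.RETR_EXTERNAL,cv2.CHAIN_APPROX_NONE)
    return sorted([c for c in cs if cv2.contourArea(c)>amin],key=cv2.contourArea,reverse=True)
def rect(C,c,z):
    P=np.array([cast(C,p[0],z)[:2] for p in c],np.float32);return cv2.minAreaRect((P*1000).astype(np.float32))
def togo(s,xyz,yaw):
    """shift in tool axes (units of 2.5cm) and turn for TCP to xyz, tool down, jaw axis at world yaw (mod 180)"""
    r=R.from_rotvec(s['tool_rot']);best=None
    for k in(0,np.pi):
        zz=np.array([np.cos(yaw+k),np.sin(yaw+k),0]);x=np.array([0,0,-1.]);y=np.cross(zz,x)
        g=(r.inv()*R.from_matrix(np.c_[x,y,zz])).as_rotvec()
        if best is None or np.linalg.norm(g)<np.linalg.norm(best):best=g
    return np.round(r.inv().apply(np.array(xyz)-s['position'])/.025,2),np.round(best/(np.pi/2),3)
E
python3 - <<'E'
from h import *
np.set_printoptions(precision=4,suppress=True)
I=cv2.imread('pics/top0.png');C=cam('top');hsv=cv2.cvtColor(I,cv2.COLOR_BGR2HSV)
print('cam',C[2]);s=get_state();print(R.from_rotvec(s['tool_rot']).as_matrix())
h,S,V=cv2.split(hsv)
print(hsv[200,474],hsv[193,475],hsv[215,450],hsv[240,300],hsv[230,270],hsv[193,452])
red=((h<6)|(h>174))&(S>180)&(V>90)
for c in blobs(red)[:4]:print('red',cv2.boundingRect(c),rect(C,c,.03))
roi=np.zeros_like(h,bool);roi[150:240,405:505]=1
grey=(S<90)&(V>60)&roi
for c in blobs(grey)[:2]:print('box',cv2.boundingRect(c),rect(C,c,.06))
yel=(h>22)&(h<34)&(S>150)&(V>120);z=np.zeros_like(yel);z[185:214,468:500]=1
for c in blobs(yel&z,20)[:2]:print('mod',cv2.boundingRect(c),rect(C,c,.1))
blk=(V<60)&roi
for c in blobs(blk,20)[:5]:print('blk',cv2.boundingRect(c),rect(C,c,.09))
cv2.imwrite('pics/crop1.png',cv2.resize(I[145:245,400:510],None,fx=6,fy=6,interpolation=cv2.INTER_NEAREST)[:600])
E
```

```text
cam [0.4362 0.0683 0.9666]
[[-0.0006 -0.9053  0.4248]
 [-0.0016  0.4248  0.9053]
 [-1.     -0.0001 -0.0017]]
[ 25 255 143] [ 25 255 120] [170   6 120] [ 21 197 173] [  6 255 167] [14 77 43]
red (551, 41, 89, 103) ((842.2786865234375, -623.2444458007812), (218.89443969726562, 294.6849670410156), 82.63626098632812)
box (412, 162, 85, 71) ((557.6871337890625, -238.1959686279297), (175.02793884277344, 158.40020751953125), 73.68082427978516)
mod (469, 189, 27, 23) ((550.8704833984375, -288.8584289550781), (50.833011627197266, 48.468482971191406), 74.40536499023438)
blk (446, 187, 16, 13) ((569.4629516601562, -228.543701171875), (34.731624603271484, 27.827075958251953), 89.85536193847656)
blk (480, 194, 10, 11) ((554.47998046875, -297.620849609375), (18.4830265045166, 22.22974395751953), 72.6445541381836)
blk (472, 170, 13, 5) ((618.8594360351562, -288.1123962402344), (28.070619583129883, 6.9564290046691895), 75.2084732055664)
blk (455, 165, 12, 5) ((631.1304321289062, -248.09230041503906), (25.94824981689453, 6.835955619812012), 70.59441375732422)
```

View pics/crop1.png

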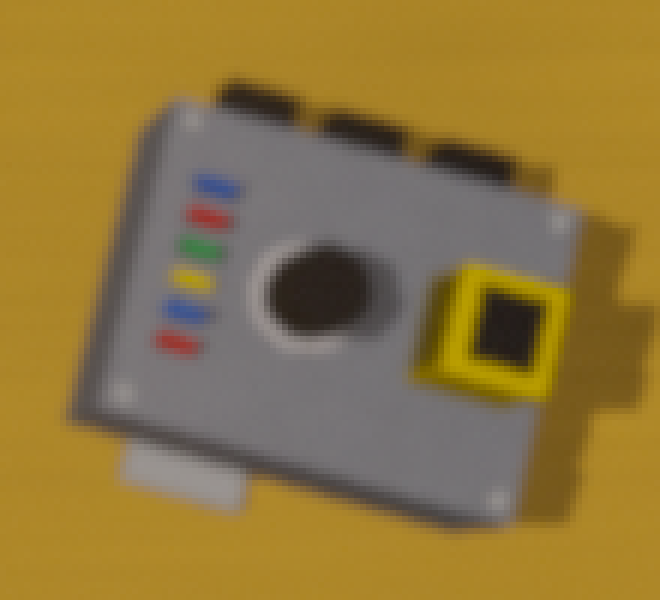

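Call:
play_rows([
  {"claw":0,"linear":[0,-1,0],"rotation":[0,0,0]},
  {"claw":0,"linear":[0,-1,0],"rotation":[0,0,0]},
  {"claw":0,"linear":[0,-1,0],"rotation":[0,0,0]},
  {"claw":0,"linear":[0,-1,0],"rotation":[0,0,0]},
  {"claw":0,"linear":[0,-1,0],"rotation":[0.074,0,0]},
  {"claw":0,"linear":[0,-1,0],"rotation":[0.074,0,0]},
  {"claw":0,"linear":[0,-1,0],"rotation":[0.074,0,0]},
  {"claw":0,"linear":[0,-1,0],"rotation":[0.074,0,0]},
  {"claw":0,"linear":[0,-1,0],"rotation":[0.074,0,0]},
  {"claw":0,"linear":[0,-1,0],"rotation":[0.074,0,0]},
])

```text
time: 0.93
position: [0.474, 0.4471, 0.2131]
tool_rot: [-0.335, 1.559, 0.328]
ft_force: [0.8, -0.0, 0.1]
grip_width: 0.998
```

Call:
play_rows([
  {"claw":0,"linear":[0,-1,0],"rotation":[0.074,0,0]},
  {"claw":0,"linear":[0,-1,0],"rotation":[0.074,0,0]},
  {"claw":0,"linear":[0,-1,0],"rotation":[0.074,0,0]},
  {"claw":0,"linear":[0,-1,0],"rotation":[0.074,0,0]},
  {"claw":0,"linear":[0,-1,0],"rotation":[0.074,0,0]},
  {"claw":0,"linear":[0,-1,0],"rotation":[0.074,0,0]},
  {"claw":0,"linear":[0,-1,0.4],"rotation":[0,0,0]},
  {"claw":0,"linear":[0,-1,0.4],"rotation":[0,0,0]},
  {"claw":0,"linear":[0,-1,0.4],"rotation":[0,0,0]},
  {"claw":0,"linear":[0,-1,0.4],"rotation":[0,0,0]},
])

```text
time: 1.77
position: [0.498, 0.1792, 0.2086]
tool_rot: [0.238, 1.573, -0.265]
ft_force: [-0.1, 0.0, 0.2]
grip_width: 1.003
```

Run:
```python
from h import *
s=get_state();print(s['time'],s['position'],R.from_rotvec(s['tool_rot']).as_matrix(),s['joint_positions']);print(togo(s,[.552,-.28,.22],np.radians(-15)))
```

```text
1.7667 [0.49797131 0.17915902 0.20860354] [[-0.0193265   0.31461952  0.9490211 ]
 [-0.01420288  0.94901621 -0.31490714]
 [-0.99971234 -0.01956488 -0.01387266]] [-0.74503077  0.08693271  0.36783363  1.76347101 -0.02597201  1.32027475
 -0.6916253 ]
(array([ -0.24, -16.76,   7.83]), array([-0.037, -0.009,  0.012]))
```

Call:
play_rows([
  {"claw":0,"linear":[-0.1,-1,0.47],"rotation":[-0.02,-0.005,0.006]},
  {"claw":0,"linear":[-0.1,-1,0.47],"rotation":[-0.01,0,0]},
  {"claw":0,"linear":[-0.1,-1,0.47],"rotation":[0,0,0]},
  {"claw":0,"linear":[-0.1,-1,0.47],"rotation":[0,0,0]},
  {"claw":0,"linear":[-0.1,-1,0.47],"rotation":[0,0,0]},
  {"claw":0,"linear":[-0.1,-1,0.47],"rotation":[0,0,0]},
  {"claw":0,"linear":[-0.1,-1,0.47],"rotation":[0,0,0]},
  {"claw":0,"linear":[-0.1,-1,0.47],"rotation":[0,0,0]},
  {"claw":0,"linear":[-0.1,-1,0.47],"rotation":[0,0,0]},
  {"claw":0,"linear":[-0.1,-1,0.47],"rotation":[0,0,0]},
])

```text
time: 2.6
position: [0.5388, -0.1069, 0.2326]
tool_rot: [0.205, 1.575, -0.218]
ft_force: [1.2, 0.4, -0.2]
grip_width: 0.998
```

Call:
play_rows([
  {"claw":0,"linear":[0,-1,0.47],"rotation":[0,0,0]},
  {"claw":0,"linear":[0,-1,0.47],"rotation":[0,0,0]},
  {"claw":0,"linear":[0,-1,0.47],"rotation":[0,0,0]},
  {"claw":0,"linear":[0,-1,0.47],"rotation":[0,0,0]},
  {"claw":0,"linear":[0,0,0],"rotation":[0,0,0]},
  {"claw":0,"linear":[0,0,0],"rotation":[0,0,0]},
])

```text
time: 3.1
position: [0.5554, -0.2289, 0.2317]
tool_rot: [0.209, 1.576, -0.228]
ft_force: [0.5, 1.1, -0.0]
grip_width: 1.0
```

Run:
```python
from h import *
s=get_state();np.save('s1.npy',s,allow_pickle=True);cv2.imwrite('pics/w1.png',get_image('wrist'))
print(s['time'],s['position'],s['joint_positions']);print(togo(s,[.552,-.295,.22],np.radians(-15)))
```

```text
3.1 [ 0.55543337 -0.22891019  0.23171577] [-0.24926179  0.25845226  0.70631197  1.57772446 -0.15276553  1.37976506
  0.19369009]
(array([ 0.5 , -2.57,  0.6 ]), array([-0.01 , -0.009,  0.009]))
```

View pics/w1.png

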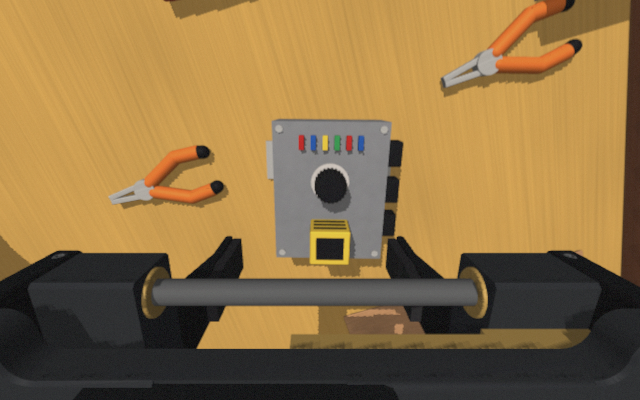

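The wrist picture shows the box square to the gripper: module top near (330,247), knob top near (331,185), and the four screws of the box top at (279,129), (385,130), (285,253) and (375,253).

Run:
```python
from h import *
np.set_printoptions(precision=4,suppress=True)
s=np.load('s1.npy',allow_pickle=True).item();C=cam('wrist',s);I=cv2.imread('pics/w1.png');h,S,V=cv2.split(cv2.cvtColor(I,cv2.COLOR_BGR2HSV))
roi=np.zeros_like(h,bool);roi[110:268,265:395]=1
z=np.zeros_like(roi);z[215:268,305:356]=1
y=(h>22)&(h<34)&(S>150)&z
for c in blobs(y):print('yellow all @.1',cv2.boundingRect(c),rect(C,c,.1))
z2=z.copy();z2[:233]=0
for c in blobs((V<60)&z2,30):print('black sq @.1',cv2.boundingRect(c),rect(C,c,.1))
z=np.zeros_like(roi);z[165:206,311:352]=1
for c in blobs((V<70)&z,30):
    print('knob',cv2.boundingRect(c),cast(C,cv2.minEnclosingCircle(c)[0],.09),rect(C,c,.09))
g=(S<60)&(V>70)&(V<200)&roi
for c in blobs(g)[:1]:print('box',cv2.boundingRect(c),rect(C,c,.06))
scr=[cast(C,p,.06) for p in((279,129),(385,130),(375,253),(285,253))]
print(np.mean(scr,0),scr)
for a,b in((0,1),(3,2)):
    d=scr[b]-scr[a];print(np.degrees(np.arctan2(d[1],d[0])))
for a,b in((3,0),(2,1)):
    d=scr[b]-scr[a];print(np.degrees(np.arctan2(d[1],d[0]))-90)
```

```text
yellow all @.1 (310, 220, 40, 45) ((554.2681884765625, -287.59930419921875), (52.310115814208984, 42.37384796142578), 73.80118560791016)
black sq @.1 (317, 239, 26, 20) ((552.3368530273438, -294.80206298828125), (22.96331214904785, 27.46442413330078), 74.4170150756836)
knob (315, 169, 32, 35) [ 0.5711 -0.2296  0.09  ] ((571.23583984375, -229.90406799316406), (36.96822738647461, 32.79688262939453), 74.30382537841797)
box (266, 119, 125, 140) ((564.5309448242188, -245.35763549804688), (166.7312774658203, 139.34759521484375), 73.48889923095703)
[ 0.5678 -0.2485  0.06  ] [array([ 0.5328, -0.1601,  0.06  ]), array([ 0.6437, -0.1928,  0.06  ]), array([ 0.6014, -0.3356,  0.06  ]), array([ 0.4933, -0.3055,  0.06  ])]
-16.425853039231626
-15.536847355223472
-15.195807174606074
-16.508188238082752
```

Run:
```python
from h import *
s=get_state();print(togo(s,[.553,-.2935,.067],np.radians(-15.9)))
```

```text
(array([ 6.62, -2.39,  0.72]), array([-0.   , -0.009,  0.01 ]))
```

Call:
play_rows([
  {"claw":0,"linear":[0,-0.8,0.24],"rotation":[0,-0.009,0.01]},
  {"claw":0,"linear":[0,-0.8,0.24],"rotation":[0,0,0]},
  {"claw":0,"linear":[0.5,-0.8,0.24],"rotation":[0,0,0]},
  {"claw":0,"linear":[1,0,0],"rotation":[0,0,0]},
  {"claw":0,"linear":[1,0,0],"rotation":[0,0,0]},
  {"claw":0,"linear":[0.5,0,0],"rotation":[0,0,0]},
  {"claw":0,"linear":[0,0,0],"rotation":[0,0,0]},
  {"claw":0,"linear":[0,0,0],"rotation":[0,0,0]},
])

```text
time: 3.82
position: [0.5593, -0.2823, 0.154]
tool_rot: [0.212, 1.56, -0.2]
ft_force: [-0.0, 0.0, 0.5]
grip_width: 1.002
```

Run:
```python
from h import *
s=get_state();print(s['position'],togo(s,[.553,-.2935,.067],np.radians(-15.9)))
```

```text
[ 0.55933546 -0.28226112  0.15400741] (array([ 3.48, -0.53, -0.13]), array([ 0.009, -0.   , -0.005]))
```

Call:
play_rows([
  {"claw":0,"linear":[0,-0.53,-0.13],"rotation":[0.009,0,-0.005]},
  {"claw":0,"linear":[1,-0.1,0],"rotation":[0,0,0]},
  {"claw":0,"linear":[0.8,0,0],"rotation":[0,0,0]},
  {"claw":0,"linear":[0,0,0],"rotation":[0,0,0]},
  {"claw":0,"linear":[0,0,0],"rotation":[0,0,0]},
])

```text
time: 4.23
position: [0.5556, -0.2985, 0.1153]
tool_rot: [0.213, 1.55, -0.218]
ft_force: [-0.7, -0.5, 1.1]
grip_width: 1.0
```

Run:
```python
from h import *
s=get_state();print(s['position'],togo(s,[.553,-.2935,.067],np.radians(-15.9)))
```

```text
[ 0.55558936 -0.2984588   0.1153116 ] (array([ 1.93,  0.17, -0.17]), array([0.002, 0.007, 0.001]))
```

Call:
play_rows([
  {"claw":0,"linear":[0.2,0.17,-0.17],"rotation":[0.002,0.007,0]},
  {"claw":0,"linear":[0.7,0,0],"rotation":[0,0,0]},
  {"claw":0,"linear":[0.7,0,0],"rotation":[0,0,0]},
  {"claw":0,"linear":[0.2,0,0],"rotation":[0,0,0]},
  {"claw":0,"linear":[0,0,0],"rotation":[0,0,0]},
  {"claw":0,"linear":[0,0,0],"rotation":[0,0,0]},
])

```text
time: 4.73
position: [0.5571, -0.2945, 0.078]
tool_rot: [0.215, 1.55, -0.22]
ft_force: [0.1, -0.9, 0.1]
grip_width: 0.997
```

Run:
```python
from h import *
s=get_state();print(s['position'],togo(s,[.553,-.2935,.067],np.radians(-15.9)))
C=cam('wrist',s);I=get_image('wrist');cv2.imwrite('pics/w2.png',I)
```

```text
[ 0.55707377 -0.29446726  0.07802348] (array([ 0.44, -0.01, -0.17]), array([-0.   ,  0.006,  0.001]))
```

View pics/w2.png

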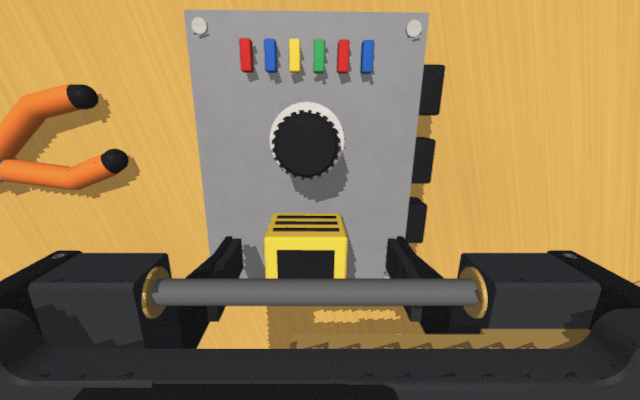

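The module (head centre about column 306) sits between the open fingers (centre about 314), roughly 4 mm off along the jaw axis. That agrees with the computed correction.

Call:
play_rows([
  {"claw":0,"linear":[0.25,0,-0.19],"rotation":[0,0.006,0]},
  {"claw":0,"linear":[0.25,0,0],"rotation":[0,0,0]},
  {"claw":0,"linear":[0,0,0],"rotation":[0,0,0]},
  {"claw":0.3,"linear":[0,0,0],"rotation":[0,0,0]},
  {"claw":0.6,"linear":[0,0,0],"rotation":[0,0,0]},
  {"claw":0.8,"linear":[0,0,0],"rotation":[0,0,0]},
  {"claw":0.8,"linear":[0,0,0],"rotation":[0,0,0]},
  {"claw":0.8,"linear":[0,0,0],"rotation":[0,0,0]},
  {"claw":0.8,"linear":[0,0,0],"rotation":[0,0,0]},
  {"claw":0.8,"linear":[0,0,0],"rotation":[0,0,0]},
], newtons=40)

```text
time: 5.62
position: [0.5542, -0.2942, 0.0682]
tool_rot: [0.216, 1.555, -0.22]
ft_force: [-0.7, 0.5, -0.5]
grip_width: 0.555
```

Run:
```python
from h import *
s=get_state();print(s['position'],s['ft_force'],s['torque'],togo(s,[.553,-.2935,.067],np.radians(-15.9)))
```

```text
[ 0.55421943 -0.29423631  0.0681807 ] [-0.7000394   0.48949204 -0.47426058] [-0.07210773  0.11865985  0.01464324] (array([ 0.05,  0.02, -0.06]), array([-0.   ,  0.003,  0.002]))
```

Call:
play_rows([
  {"claw":1,"linear":[0,0,0],"rotation":[0,0,0]},
  {"claw":1,"linear":[0,0,0],"rotation":[0,0,0]},
  {"claw":1,"linear":[0,0,0],"rotation":[0,0,0]},
  {"claw":1,"linear":[-0.08,0,0],"rotation":[0,0,0]},
  {"claw":1,"linear":[-0.08,0,0],"rotation":[0,0,0]},
])

```text
time: 6.03
position: [0.5523, -0.2934, 0.0705]
tool_rot: [0.217, 1.559, -0.22]
ft_force: [0.3, 0.5, -7.1]
grip_width: 0.5
```

Call:
play_rows([
  {"claw":1,"linear":[-0.1,0,0],"rotation":[0,0,0]},
  {"claw":1,"linear":[-0.1,0,0],"rotation":[0,0,0]},
])

```text
time: 6.2
position: [0.5513, -0.2927, 0.0716]
tool_rot: [0.216, 1.562, -0.221]
ft_force: [7.2, -4.3, -22.4]
grip_width: 0.501
```

Call:
play_rows([
  {"claw":1,"linear":[-0.12,0,0],"rotation":[0,0,0]},
  {"claw":1,"linear":[-0.12,0,0],"rotation":[0,0,0]},
])

```text
time: 6.37
position: [0.5512, -0.2924, 0.0718]
tool_rot: [0.213, 1.562, -0.223]
ft_force: [6.0, -4.2, -24.9]
grip_width: 0.501
```

25 N of pull gave only 3.6 mm of lift, so the module is locked. I'll ease it back down, release it and go to the knob.

Call:
play_rows([
  {"claw":1,"linear":[0.1,0,0],"rotation":[0,0,0]},
  {"claw":1,"linear":[0.08,0,0],"rotation":[0,0,0]},
  {"claw":1,"linear":[0.05,0,0],"rotation":[0,0,0]},
  {"claw":0.3,"linear":[0,0,0],"rotation":[0,0,0]},
  {"claw":0.2,"linear":[0,0,0],"rotation":[0,0,0]},
  {"claw":0.2,"linear":[0,0,0],"rotation":[0,0,0]},
  {"claw":0.2,"linear":[-0.5,0,0],"rotation":[0,0,0]},
  {"claw":0.2,"linear":[-1,0,0],"rotation":[0,0,0]},
  {"claw":0.2,"linear":[-1,0,0],"rotation":[0,0,0]},
  {"claw":0.2,"linear":[-0.5,0,0],"rotation":[0,0,0]},
])

```text
time: 7.2
position: [0.5516, -0.2925, 0.149]
tool_rot: [0.214, 1.563, -0.223]
ft_force: [0.5, -0.6, 1.1]
grip_width: 0.793
```

Run:
```python
from h import *
s=get_state();print(s['joint_positions'],s['position'],togo(s,[.571,-.230,.067],np.radians(-15.9)),togo(s,[.571,-.230,.067],np.radians(17)))
```

```text
[-0.12924283  0.36991921  0.71510963  1.63508866 -0.24753393  1.23234819
  0.35696705] [ 0.55156635 -0.29251183  0.14898408] (array([3.26, 2.64, 0.07]), array([-0.001, -0.002,  0.004])) (array([3.26, 2.64, 0.07]), array([-0.366, -0.003,  0.003]))
```

Call:
play_rows([
  {"claw":0.2,"linear":[0,0.9,0.02],"rotation":[0,0,0]},
  {"claw":0.2,"linear":[0,0.9,0.02],"rotation":[0,0,0]},
  {"claw":0.2,"linear":[0,0.9,0.02],"rotation":[0,0,0]},
  {"claw":0.2,"linear":[0,0,0],"rotation":[-0.074,0,0]},
  {"claw":0.2,"linear":[0,0,0],"rotation":[-0.074,0,0]},
  {"claw":0.2,"linear":[0,0,0],"rotation":[-0.074,0,0]},
  {"claw":0.2,"linear":[0,0,0],"rotation":[-0.074,0,0]},
  {"claw":0.2,"linear":[0,0,0],"rotation":[-0.074,0,0]},
  {"claw":0.2,"linear":[0,0,0],"rotation":[0,0,0]},
  {"claw":0.2,"linear":[0,0,0],"rotation":[0,0,0]},
])

```text
time: 8.03
position: [0.5779, -0.229, 0.1685]
tool_rot: [-0.264, 1.539, 0.243]
ft_force: [0.5, -0.2, 0.3]
grip_width: 0.8
```

Run:
```python
from h import *
s=get_state();print(s['joint_positions'],s['position'],togo(s,[.570,-.230,.067],np.radians(17)))
```

```text
[-0.16113525  0.30680521  0.60063695  1.63756752 -0.17980939  1.23243102
  0.7979862 ] [ 0.5778811  -0.2290165   0.16846486] (array([ 4.05,  0.13, -0.37]), array([0.017, 0.009, 0.01 ]))
```

Call:
play_rows([
  {"claw":0.25,"linear":[0.7,0.13,-0.37],"rotation":[0.01,0.009,0.01]},
  {"claw":0.25,"linear":[1,0,0],"rotation":[0,0,0]},
  {"claw":0.25,"linear":[0.7,0,0],"rotation":[0,0,0]},
  {"claw":0.25,"linear":[0,0,0],"rotation":[0,0,0]},
  {"claw":0.25,"linear":[0,0,0],"rotation":[0,0,0]},
])

```text
time: 8.45
position: [0.5675, -0.2306, 0.1078]
tool_rot: [-0.228, 1.558, 0.228]
ft_force: [-0.1, -0.1, -0.2]
grip_width: 0.753
```

Run:
```python
from h import *
s=get_state();print(s['position'],togo(s,[.570,-.230,.067],np.radians(17)))
```

```text
[ 0.5675366  -0.23062731  0.10781753] (array([ 1.63, -0.  ,  0.1 ]), array([-0.004,  0.001, -0.   ]))
```

Call:
play_rows([
  {"claw":0.25,"linear":[0.6,0,0.1],"rotation":[0,0,0]},
  {"claw":0.25,"linear":[0.6,0,0],"rotation":[0,0,0]},
  {"claw":0.25,"linear":[0.3,0,0],"rotation":[0,0,0]},
  {"claw":0.25,"linear":[0,0,0],"rotation":[0,0,0]},
])

```text
time: 8.78
position: [0.5714, -0.2305, 0.0697]
tool_rot: [-0.225, 1.555, 0.224]
ft_force: [-0.1, 0.0, -0.1]
grip_width: 0.751
```

Run:
```python
from h import *
s=get_state();print(s['position'],togo(s,[.570,-.230,.067],np.radians(17)));cv2.imwrite('pics/w3.png',get_image('wrist'))
```

```text
[ 0.57144215 -0.23048044  0.06965408] (array([ 0.11,  0.03, -0.05]), array([-0.007,  0.002,  0.001]))
```

View pics/w3.png

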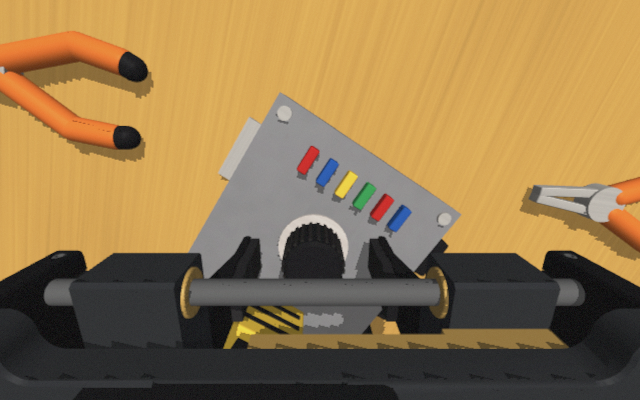

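The knob (column 313) is centred between the fingers, so I'll grip it.

Call:
play_rows([
  {"claw":0.6,"linear":[0.06,0.03,-0.04],"rotation":[0,0,0]},
  {"claw":1,"linear":[0,0,0],"rotation":[0,0,0]},
  {"claw":1,"linear":[0,0,0],"rotation":[0,0,0]},
  {"claw":1,"linear":[0,0,0],"rotation":[0,0,0]},
  {"claw":1,"linear":[0,0,0],"rotation":[0,0,0]},
  {"claw":1,"linear":[0,0,0],"rotation":[0,0,0]},
  {"claw":1,"linear":[0,0,0],"rotation":[0,0,0]},
], newtons=35)

```text
time: 9.42
position: [0.571, -0.2313, 0.0717]
tool_rot: [-0.226, 1.553, 0.222]
ft_force: [1.7, -0.2, -1.0]
grip_width: 0.369
```

Run:
```python
from h import *
s=get_state();r=R.from_rotvec(s['tool_rot']).as_matrix();print(s['position'],np.arctan2(r[1,2],r[0,2]),s['ft_force'],s['torque'])
```

```text
[ 0.57102786 -0.23134482  0.07169278] 0.2856138224411034 [ 1.6719926  -0.15171269 -0.97181331] [-0.0261088  -0.17034383 -0.00816178]
```

Call:
play_rows([
  {"claw":1,"linear":[0,0,0],"rotation":[0.06,0,0]},
  {"claw":1,"linear":[0,0,0],"rotation":[0.06,0,0]},
  {"claw":1,"linear":[0,0,0],"rotation":[0.06,0,0]},
  {"claw":1,"linear":[0,0,0],"rotation":[0.06,0,0]},
  {"claw":1,"linear":[0,0,0],"rotation":[0.06,0,0]},
  {"claw":1,"linear":[0,0,0],"rotation":[0,0,0]},
])

```text
time: 9.92
position: [0.5708, -0.2314, 0.0716]
tool_rot: [0.162, 1.558, -0.163]
ft_force: [-0.6, -0.5, -0.8]
grip_width: 0.364
```

Run:
```python
from h import *
s=get_state();r=R.from_rotvec(s['tool_rot']).as_matrix();print(s['position'],np.arctan2(r[1,2],r[0,2]),s['ft_force'],s['torque'],r[:,0],togo(s,[.571,-.231,.072],.2856-1.15))
```

```text
[ 0.57079547 -0.23138433  0.07164864] -0.20703269848296244 [-0.58575114 -0.53972477 -0.81055976] [-0.08814138  0.22357831 -0.05362514] [ 0.00657896 -0.00149477 -0.99997724] (array([-0.01,  0.02,  0.  ]), array([ 0.418,  0.004, -0.001]))
```

Call:
play_rows([
  {"claw":1,"linear":[0,0,0],"rotation":[0.07,0,0]},
  {"claw":1,"linear":[0,0,0],"rotation":[0.07,0,0]},
  {"claw":1,"linear":[0,0,0],"rotation":[0.07,0,0]},
  {"claw":1,"linear":[0,0,0],"rotation":[0.07,0,0]},
  {"claw":1,"linear":[0,0,0],"rotation":[0.07,0,0]},
  {"claw":1,"linear":[0,0,0],"rotation":[0.06,0,0]},
  {"claw":1,"linear":[0,0,0],"rotation":[0,0,0]},
  {"claw":1,"linear":[0,0,0],"rotation":[0,0,0]},
])

```text
time: 10.58
position: [0.5706, -0.2312, 0.0717]
tool_rot: [0.669, 1.459, -0.668]
ft_force: [-0.4, -0.9, -0.5]
grip_width: 0.37
```

Run:
```python
from h import *
s=get_state();r=R.from_rotvec(s['tool_rot']).as_matrix();print(s['position'],np.arctan2(r[1,2],r[0,2])-.2856,s['ft_force'],s['torque'],r[:,0],togo(s,[.571,-.231,.072],.2856-1.15))
```

```text
[ 0.57056034 -0.23120273  0.07169032] -1.142091930630184 [-0.38196446 -0.93343372 -0.52774738] [-0.10950455  0.28456966 -0.05661684] [ 0.00606343 -0.00176339 -0.99998006] (array([-0.01,  0.02,  0.01]), array([ 0.005,  0.003, -0.002]))
```

The knob has turned 1.14 rad, with a moment of about 0.06 N m that matches its friction. I'll release it and go back to the module.

Call:
play_rows([
  {"claw":0.35,"linear":[0,0,0],"rotation":[0,0,0]},
  {"claw":0.35,"linear":[0,0,0],"rotation":[0,0,0]},
  {"claw":0.35,"linear":[0,0,0],"rotation":[0,0,0]},
  {"claw":0.35,"linear":[-0.7,0,0],"rotation":[0,0,0]},
  {"claw":0.35,"linear":[-1,0,0],"rotation":[0,0,0]},
  {"claw":0.3,"linear":[-1,0,0],"rotation":[-0.074,0,0]},
  {"claw":0.2,"linear":[-0.3,0,0],"rotation":[-0.074,0,0]},
  {"claw":0.1,"linear":[0,0,0],"rotation":[-0.074,0,0]},
  {"claw":0.1,"linear":[0,0,0],"rotation":[-0.074,0,0]},
  {"claw":0.1,"linear":[0,0,0],"rotation":[-0.074,0,0]},
])

```text
time: 11.42
position: [0.572, -0.2305, 0.1512]
tool_rot: [0.182, 1.552, -0.183]
ft_force: [-0.3, -0.9, -0.5]
grip_width: 0.869
```

Run:
```python
from h import *
s=get_state();print(s['position'],togo(s,[.552,-.293,.067],np.radians(-15.9)))
```

```text
[ 0.57201501 -0.23047877  0.15117319] (array([ 3.36, -2.62, -0.24]), array([ 0.029,  0.007, -0.001]))
```

Call:
play_rows([
  {"claw":0.1,"linear":[0,-0.9,-0.02],"rotation":[0.029,0.007,0]},
  {"claw":0.1,"linear":[0,-0.9,0],"rotation":[0,0,0]},
  {"claw":0.1,"linear":[0,-0.9,0],"rotation":[0,0,0]},
  {"claw":0.1,"linear":[0.5,0,0],"rotation":[0,0,0]},
  {"claw":0.1,"linear":[0,0,0],"rotation":[0,0,0]},
  {"claw":0.1,"linear":[0,0,0],"rotation":[0,0,0]},
])

```text
time: 11.92
position: [0.5565, -0.2964, 0.1399]
tool_rot: [0.21, 1.555, -0.204]
ft_force: [-0.4, -0.1, 0.4]
grip_width: 0.901
```

Run:
```python
from h import *
s=get_state();print(s['position'],togo(s,[.552,-.293,.067],np.radians(-15.9)))
```

```text
[ 0.55651907 -0.29639982  0.13985675] (array([ 2.91,  0.07, -0.23]), array([ 0.009,  0.003, -0.003]))
```

Call:
play_rows([
  {"claw":0.1,"linear":[0,0.07,-0.23],"rotation":[0.009,0.003,-0.003]},
  {"claw":0.1,"linear":[1,0,0],"rotation":[0,0,0]},
  {"claw":0.1,"linear":[0.9,0,0],"rotation":[0,0,0]},
  {"claw":0.1,"linear":[0.4,0,0],"rotation":[0,0,0]},
  {"claw":0.1,"linear":[0,0,0],"rotation":[0,0,0]},
  {"claw":0.1,"linear":[0,0,0],"rotation":[0,0,0]},
])

```text
time: 12.42
position: [0.5544, -0.2863, 0.0827]
tool_rot: [0.215, 1.557, -0.212]
ft_force: [0.8, -0.3, 0.3]
grip_width: 0.898
```

Run:
```python
from h import *
s=get_state();print(s['position'],togo(s,[.552,-.293,.067],np.radians(-15.9)))
```

```text
[ 0.55440242 -0.28629819  0.08273761] (array([ 0.63, -0.29, -0.02]), array([ 0.004,  0.002, -0.002]))
```

Call:
play_rows([
  {"claw":0.1,"linear":[0.3,-0.27,-0.03],"rotation":[0.004,0,0]},
  {"claw":0.1,"linear":[0.3,0,0],"rotation":[0,0,0]},
  {"claw":0.3,"linear":[0,0,0],"rotation":[0,0,0]},
  {"claw":1,"linear":[0,0,0],"rotation":[0,0,0]},
  {"claw":1,"linear":[0,0,0],"rotation":[0,0,0]},
  {"claw":1,"linear":[0,0,0],"rotation":[0,0,0]},
  {"claw":1,"linear":[0,0,0],"rotation":[0,0,0]},
  {"claw":1,"linear":[0,0,0],"rotation":[0,0,0]},
  {"claw":1,"linear":[0,0,0],"rotation":[0,0,0]},
], newtons=40)

```text
time: 13.17
position: [0.554, -0.2937, 0.0708]
tool_rot: [0.219, 1.552, -0.217]
ft_force: [-0.5, 1.1, -1.3]
grip_width: 0.502
```

Call:
play_rows([
  {"claw":1,"linear":[0,0,0],"rotation":[0,0,0]},
  {"claw":1,"linear":[-0.08,0,0],"rotation":[0,0,0]},
  {"claw":1,"linear":[-0.1,0,0],"rotation":[0,0,0]},
])

```text
time: 13.42
position: [0.5524, -0.2929, 0.0735]
tool_rot: [0.22, 1.555, -0.216]
ft_force: [0.2, 0.4, -5.6]
grip_width: 0.501
```

Call:
play_rows([
  {"claw":1,"linear":[-0.1,0,0],"rotation":[0,0,0]},
  {"claw":1,"linear":[-0.12,0,0],"rotation":[0,0,0]},
])

```text
time: 13.58
position: [0.552, -0.2925, 0.0784]
tool_rot: [0.22, 1.556, -0.216]
ft_force: [0.9, -0.3, -2.9]
grip_width: 0.505
```

Call:
play_rows([
  {"claw":1,"linear":[-0.1,0,0],"rotation":[0,0,0]},
  {"claw":1,"linear":[-0.12,0,0],"rotation":[0,0,0]},
])

```text
time: 13.75
position: [0.5524, -0.2926, 0.0847]
tool_rot: [0.219, 1.556, -0.217]
ft_force: [-0.6, 0.1, -0.9]
grip_width: 0.504
```

Free: 14 mm of lift with hardly any force left. I'll keep lifting and locate the tray in the meantime.

Call:
play_rows([
  {"claw":1,"linear":[-0.4,0,0],"rotation":[0,0,0]},
  {"claw":1,"linear":[-0.4,0,0],"rotation":[0,0,0]},
  {"claw":1,"linear":[-0.4,0,0],"rotation":[0,0,0]},
  {"claw":1,"linear":[-0.8,0,0],"rotation":[0,0,0]},
  {"claw":1,"linear":[-1,0,0],"rotation":[0,0,0]},
  {"claw":1,"linear":[-1,0,0],"rotation":[0,0,0]},
  {"claw":1,"linear":[-1,0,0],"rotation":[0,0,0]},
  {"claw":1,"linear":[-0.5,0,0],"rotation":[0,0,0]},
])

```text
time: 14.42
position: [0.5506, -0.2933, 0.2348]
tool_rot: [0.221, 1.555, -0.218]
ft_force: [0.2, -0.4, -1.6]
grip_width: 0.506
```

Run:
```python
from h import *
I=cv2.imread('pics/top0.png');C=cam('top');h,S,V=cv2.split(cv2.cvtColor(I,cv2.COLOR_BGR2HSV))
z=np.zeros_like(h,bool);z[185:255,205:295]=1
for c in blobs(((h<9)|(h>174))&(S>180)&z)[:1]:
    print(cv2.boundingRect(c),rect(C,c,.03),rect(C,c,0.015))
for c in blobs((V<70)&z,20)[:3]:print('blk',cv2.boundingRect(c),rect(C,c,.03))
s=get_state();print(s['position'],s['joint_positions'],s['grip_width'],s['ft_force'])
```

```text
(219, 198, 66, 47) ((511.458251953125, 244.5229949951172), (159.17837524414062, 112.0732650756836), 89.92549896240234) ((512.6638793945312, 247.34593200683594), (161.72763061523438, 113.86819458007812), 89.92548370361328)
blk (223, 217, 12, 10) ((511.44512939453125, 302.0365295410156), (22.3098087310791, 25.231081008911133), 15.879388809204102)
[ 0.55056395 -0.29326033  0.23478553] [-0.17373339  0.31345874  0.78047661  1.53185332 -0.22656873  1.38435899
  0.34426915] 0.5056795110893837 [ 0.23178975 -0.44271247 -1.56393787]
```

Call:
play_rows([
  {"claw":1,"linear":[0,0.4,0],"rotation":[-0.03,0,0]},
  {"claw":1,"linear":[0,0.8,0],"rotation":[-0.03,0,0]},
  {"claw":1,"linear":[0,1,0],"rotation":[-0.03,0,0]},
  {"claw":1,"linear":[0,1,0],"rotation":[-0.03,0,0]},
  {"claw":1,"linear":[0,1,0],"rotation":[-0.03,0,0]},
  {"claw":1,"linear":[0,1,0],"rotation":[-0.03,0,0]},
  {"claw":1,"linear":[0,1,-0.16],"rotation":[0,0,0]},
  {"claw":1,"linear":[0,1,-0.16],"rotation":[0,0,0]},
  {"claw":1,"linear":[0,1,-0.16],"rotation":[0,0,0]},
  {"claw":1,"linear":[0,1,-0.16],"rotation":[0,0,0]},
])

```text
time: 15.25
position: [0.5492, -0.0601, 0.2413]
tool_rot: [-0.026, 1.555, 0.017]
ft_force: [-0.4, -0.7, -1.1]
grip_width: 0.501
```

Run:
```python
from h import *
s=get_state();print(s['position'],s['joint_positions'],s['grip_width'],togo(s,[.511,.212,.20],0))
```

```text
[ 0.54924268 -0.0601186   0.24127733] [-0.50937448  0.09286725  0.60944171  1.70282534 -0.05043146  1.34663499
  0.13526831] 0.5013190851881217 (array([ 1.57, 10.93, -1.26]), array([0.017, 0.01 , 0.004]))
```

Call:
play_rows([
  {"claw":1,"linear":[0,1,-0.12],"rotation":[0.01,0.01,0.004]},
  {"claw":1,"linear":[0,1,-0.12],"rotation":[0,0,0]},
  {"claw":1,"linear":[0.1,1,-0.12],"rotation":[0,0,0]},
  {"claw":1,"linear":[0.1,1,-0.12],"rotation":[0,0,0]},
  {"claw":1,"linear":[0.1,1,-0.12],"rotation":[0,0,0]},
  {"claw":1,"linear":[0.1,1,-0.12],"rotation":[0,0,0]},
  {"claw":1,"linear":[0.1,1,-0.12],"rotation":[0,0,0]},
  {"claw":1,"linear":[0.1,1,-0.12],"rotation":[0,0,0]},
  {"claw":1,"linear":[0.1,0.9,-0.12],"rotation":[0,0,0]},
  {"claw":1,"linear":[0,0.7,0],"rotation":[0,0,0]},
])

```text
time: 16.08
position: [0.5059, 0.1997, 0.2232]
tool_rot: [-0.028, 1.574, 0.036]
ft_force: [0.6, -0.2, -1.0]
grip_width: 0.504
```

Call:
play_rows([
  {"claw":1,"linear":[0,0.3,0],"rotation":[0,0,0]},
  {"claw":1,"linear":[0,0,0],"rotation":[0,0,0]},
  {"claw":1,"linear":[0,0,0],"rotation":[0,0,0]},
])

```text
time: 16.33
position: [0.5025, 0.2134, 0.2223]
tool_rot: [-0.039, 1.576, 0.047]
ft_force: [0.1, -0.3, -1.2]
grip_width: 0.5
```

Run:
```python
from h import *
s=get_state();print(s['position'],s['joint_positions'],s['grip_width'],togo(s,[.511,.212,.055],0))
cv2.imwrite('pics/w4.png',get_image('wrist'))
```

```text
[0.50245502 0.21339803 0.22234494] [-0.79716445  0.09966492  0.37832173  1.7230772  -0.04506276  1.32880784
 -0.35480332] 0.5002578137121942 (array([ 6.69, -0.11,  0.37]), array([ 0.035, -0.003, -0.003]))
```

View pics/w4.png

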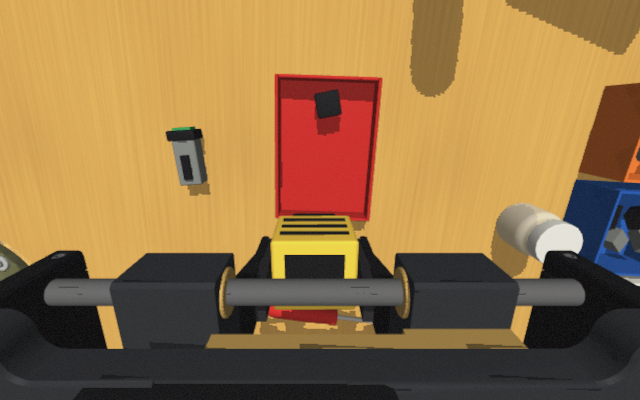

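The tray shows rim corners near (276,75), (381,78), (368,219) and (276,217), with the old relay at (328,103). I'll cast these corners onto rim height.

Run:
```python
from h import *
s=get_state();C=cam('wrist',s)
P=[cast(C,p,.03)[:2] for p in((276,75),(381,78),(368,219),(276,217))];print(np.round(P,3),np.mean(P,0),cast(C,(328,103),.03))
C=cam('top')
print([np.round(cast(C,p,.03)[:2],3) for p in((216,197),(286,197),(286,245),(216,245))])
```

```text
[[0.453 0.331]
 [0.569 0.334]
 [0.573 0.168]
 [0.456 0.164]] [0.51259585 0.24950769] [0.51238313 0.30489359 0.03      ]
[array([0.57 , 0.334]), array([0.57 , 0.162]), array([0.453, 0.16 ]), array([0.453, 0.329])]
```

Both views agree: the tray centre is about (0.512, 0.248). I'll place the module at (0.512, 0.214).

Call:
play_rows([
  {"claw":1,"linear":[0.3,0,0.4],"rotation":[0.035,0,0]},
  {"claw":1,"linear":[0.8,0,0],"rotation":[0,0,0]},
  {"claw":1,"linear":[1,0,0],"rotation":[0,0,0]},
  {"claw":1,"linear":[1,0,0],"rotation":[0,0,0]},
  {"claw":1,"linear":[1,0,0],"rotation":[0,0,0]},
  {"claw":1,"linear":[0.5,0,0],"rotation":[0,0,0]},
  {"claw":1,"linear":[0,0,0],"rotation":[0,0,0]},
  {"claw":1,"linear":[0,0,0],"rotation":[0,0,0]},
])

```text
time: 17.05
position: [0.5184, 0.2001, 0.1068]
tool_rot: [0.019, 1.568, -0.013]
ft_force: [0.6, -0.3, -1.5]
grip_width: 0.503
```

Run:
```python
from h import *
s=get_state();print(s['position'],s['grip_width'],togo(s,[.512,.214,.0445],0))
```

```text
[0.51835859 0.20006913 0.10680921] 0.5025190694007309 (array([ 2.49,  0.54, -0.27]), array([-0.013,  0.001, -0.003]))
```

Call:
play_rows([
  {"claw":1,"linear":[0.2,0.54,-0.27],"rotation":[-0.013,0,-0.003]},
  {"claw":1,"linear":[0.6,0,0],"rotation":[0,0,0]},
  {"claw":1,"linear":[0.6,0,0],"rotation":[0,0,0]},
  {"claw":1,"linear":[0.5,0,0],"rotation":[0,0,0]},
  {"claw":1,"linear":[0,0,0],"rotation":[0,0,0]},
  {"claw":1,"linear":[0,0,0],"rotation":[0,0,0]},
])

```text
time: 17.55
position: [0.5165, 0.2172, 0.0656]
tool_rot: [0.003, 1.557, 0.006]
ft_force: [-0.4, 0.4, -0.9]
grip_width: 0.499
```

Run:
```python
from h import *
s=get_state();print(s['position'],s['grip_width'],s['ft_force'],togo(s,[.512,.214,.0445],0))
```

```text
[0.51649749 0.21716874 0.06560323] 0.499471009603292 [-0.40029165  0.36943635 -0.90088479] (array([ 0.84, -0.13, -0.19]), array([ 0.001,  0.009, -0.004]))
```

Call:
play_rows([
  {"claw":1,"linear":[0.25,0,0],"rotation":[0,0.009,-0.004]},
  {"claw":1,"linear":[0.25,0,0],"rotation":[0,0,0]},
  {"claw":1,"linear":[0.2,0,0],"rotation":[0,0,0]},
  {"claw":1,"linear":[0.05,0,0],"rotation":[0,0,0]},
])

```text
time: 17.88
position: [0.5191, 0.2197, 0.0497]
tool_rot: [-0.0, 1.567, 0.005]
ft_force: [0.2, 0.1, -2.7]
grip_width: 0.503
```

Call:
play_rows([
  {"claw":1,"linear":[0.08,0,0],"rotation":[0,0,0]},
  {"claw":1,"linear":[0.08,0,0],"rotation":[0,0,0]},
])

```text
time: 18.05
position: [0.5194, 0.2197, 0.0455]
tool_rot: [0.0, 1.566, 0.005]
ft_force: [0.9, 0.3, -0.9]
grip_width: 0.499
```

Run:
```python
from h import *
s=get_state();print(s['position'],s['grip_width'],s['ft_force'],togo(s,[.512,.214,.0445],0))
```

```text
[0.51944529 0.21973904 0.0455196 ] 0.4993083811167407 [ 0.93333578  0.33413305 -0.92765319] (array([ 0.04, -0.23, -0.3 ]), array([ 0.002,  0.003, -0.002]))
```

Call:
play_rows([
  {"claw":1,"linear":[0.06,0,0],"rotation":[0,0,0]},
  {"claw":1,"linear":[0.06,0,0],"rotation":[0,0,0]},
])

```text
time: 18.22
position: [0.5195, 0.2198, 0.0447]
tool_rot: [0.001, 1.568, 0.005]
ft_force: [-6.1, -1.7, 15.5]
grip_width: 0.504
```

The module is resting on the tray floor. I'll ease off, open gently and back away.

Call:
play_rows([
  {"claw":1,"linear":[0,0,0],"rotation":[0,0,0]},
  {"claw":1,"linear":[0,0,0],"rotation":[0,0,0]},
])

```text
time: 18.38
position: [0.52, 0.2198, 0.0456]
tool_rot: [0.002, 1.567, 0.006]
ft_force: [-0.0, -0.5, -1.8]
grip_width: 0.502
```

Call:
play_rows([
  {"claw":0.47,"linear":[0,0,0],"rotation":[0,0,0]},
  {"claw":0.43,"linear":[0,0,0],"rotation":[0,0,0]},
  {"claw":0.4,"linear":[0,0,0],"rotation":[0,0,0]},
  {"claw":0.38,"linear":[0,0,0],"rotation":[0,0,0]},
  {"claw":0.38,"linear":[0,0,0],"rotation":[0,0,0]},
], newtons=10)

```text
time: 18.8
position: [0.5208, 0.2201, 0.0459]
tool_rot: [0.002, 1.565, 0.006]
ft_force: [0.2, -0.5, 0.1]
grip_width: 0.611
```

Call:
play_rows([
  {"claw":0.38,"linear":[-0.2,0,0],"rotation":[0,0,0]},
  {"claw":0.38,"linear":[-0.3,0,0],"rotation":[0,0,0]},
  {"claw":0.38,"linear":[-0.4,0,0],"rotation":[0,0,0]},
  {"claw":0.38,"linear":[-0.7,0,0],"rotation":[0,0,0]},
  {"claw":0.38,"linear":[-1,0,0],"rotation":[0,0,0]},
  {"claw":0.38,"linear":[-1,0,0],"rotation":[0,0,0]},
  {"claw":0.38,"linear":[-1,0,0],"rotation":[0,0,0]},
  {"claw":0.38,"linear":[-1,-0.5,0],"rotation":[0,0,0]},
  {"claw":0.38,"linear":[0,-1,0],"rotation":[0,0,0]},
  {"claw":0.38,"linear":[0,-1,0],"rotation":[0,0,0]},
])

```text
time: 19.63
position: [0.5196, 0.1617, 0.1997]
tool_rot: [-0.003, 1.561, 0.017]
ft_force: [1.2, -0.6, -0.3]
grip_width: 0.619
```

Call:
play_rows([
  {"claw":0.38,"linear":[0,-0.7,0],"rotation":[0,0,0]},
  {"claw":0.38,"linear":[0,0,0],"rotation":[0,0,0]},
  {"claw":0.38,"linear":[0,0,0],"rotation":[0,0,0]},
])

```text
time: 19.88
position: [0.522, 0.1379, 0.2055]
tool_rot: [0.006, 1.554, 0.012]
ft_force: [0.4, 0.1, 0.5]
grip_width: 0.62
```

Run:
```python
from h import *
s=get_state();print(s['time'],s['position'],s['ft_force'])
a=get_image('wrist');b=get_image('side');cv2.imwrite('pics/end.png',np.vstack([a[:260],b[100:400]]))
```

```text
19.8833 [0.52199252 0.13791407 0.20547784] [0.43221483 0.10727076 0.45535922]
```

View pics/end.png

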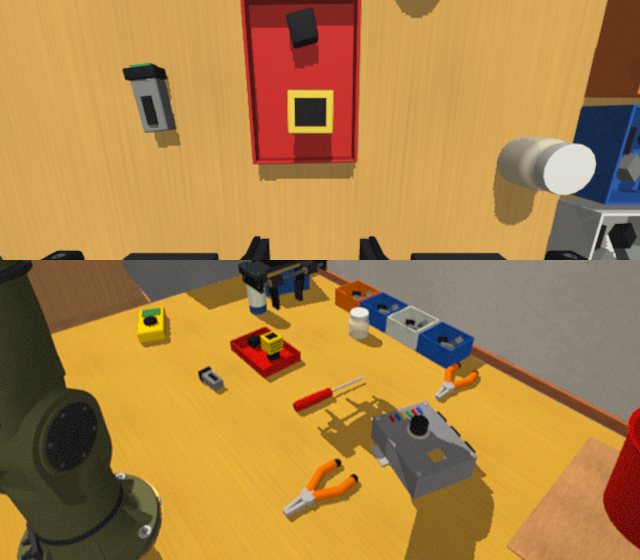

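The module stands upright inside the tray (wrist view, about (310,111)) and the robot is clear of it. The socket on the box is empty, and the tools are where they were.

```bash
python3 -c "
from bench import *
print(close_job())"
```

```text
the job is handed in; nothing more can be done
None
```

The yellow relay module is out of the box and standing upright in the red tray, and the job was handed in at about 20 s of the 64 s allowed.

- **Lock test:** the first pull reached about 25 N, a little over the 20 N asked. It lifted the module only 3.6 mm, so it was locked. I lowered it and let go.
- **Knob and second pull:** I turned the knob 1.14 rad clockwise by the measured tool angle. The second pull then brought the module out, with no more than 6 N showing in the readings.
- **Placing:** the module touched the tray floor with a brief 15 N press, which I eased off before opening the fingers. It stands about 7 mm off the tray's centre line, clear of the walls and the old relay.
- **Last checks:** the final wrist and side pictures show the module upright in the tray, the socket empty, the loose tools and parts seemingly where they were, and the gripper touching nothing. No check failed. The wrist and top views agreed on the tray's position to within about 5 mm.

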